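# Unlock the dial padlock and take it off the sample box

## Robot

A 6-joint arm with a two-finger parallel gripper is mounted at the origin on a cart in front of the work surface, level with it; the furniture and walls round the work are solid. World frame = base frame: x ahead of the robot, y to its left, z up, the work surface at z = 0. Lengths are in m, angles in degrees, forces in N, time in s.
With the tool pointing down it reaches from about 0.25 to 0.775 m from the base axis. Payload 4 kg.
Tool frame: the origin (TCP) lies on the front face of the gripper's body, between the roots of the fingers; the fingertips stand 73 mm ahead of it and the grasp point (between the pads) lies 54 mm ahead of it; z points along the fingers, y is the direction in which the jaws open and shut (so a half turn about z gives the same grasp; the last joint's range is limited). The gripper opens to 85 mm and grips with 20 to 120 N. Pads are 22 mm wide; open, the fingers measure 114 mm over their backs; the gripper's body (76 mm by 85 mm) begins 54 mm behind the grasp point. The pads swing forward as they close: fully open they stand 13 mm farther back than shut.
Start: joints at [-72.886, 4.996, 78.535, -0, 96.463, -5.907], TCP at [0.215, -0.506, 0.304] pointing down, gripper open.
Joint ranges: [-177.83, 177.83], [-43.37, 116.18], [15.69, 146.23], [-61.86, 241.86], [9.47, 152.12], [-147.06, 147.06]. Speed limits (degrees/s): [159.86, 159.86, 180, 180, 180, 180].

## Interface

Orientations are given as a 3x3 rotation matrix whose columns are the frame's x, y, z axes.
In Python, from station import * gives the robot as it stands.
- The arm moves only by the tool servo_tool, never from a script. Its argument "targets" is a list of rows, each an object of numbers: "dx", "dy", "dz": the shift along the tool's x, y, z in mm; "wx", "wy", "wz": the turn, a rotation vector about the tool's x, y, z in degrees. A call has 1 to 12 rows; each row is the pose to reach, as a shift and turn from the pose commanded when the call began, along the tool's axes at that moment; what a row does not reach only later rows make up. A row lasts 1/8 s, in which the tool goes at most 62.5 mm and 10.7 degrees, less where a joint would pass 70% of its speed; a pose out of reach is approached as far as the arm can. A call with a gripper value outside its range is refused whole. "hand" is the closure, from 0 (fully open) to 1 (shut), set as the call begins (left out, the last holds). The fingers move at their own pace and stop on an object; "squeeze" is the grip in N (left out, the last holds). Time passes only in rows, so rows that repeat a pose let the fingers close. It gives the time, the measured TCP pose, the force and the opening at its end, in the units of the state.
- sense(): the state, without advancing time (a new reading comes with each control period).
- snapshot(name): name is "side" or "top"; returns a dict with "img" (480x640x3 uint8, red, green, blue), "fovy" (degrees; the focal length in pixels is half the picture's height over the tangent of half this angle, whatever the lens; pixels are square), "cx", "cy" (the principal point, pixels), "dist" ([k1, k2, p1, p2, k3] as OpenCV has them; the pictures are not rectified), "xyz" and "orientation" of the camera in the world. Camera axes: x right, y up, looking along -z (the intrinsics and any distortion apply to the point x, -y, -z); pixel columns grow to the right and rows downward; lengths in m; the calibration is good to about 2 mm. A picture is of the moment at which its call begins. There is no depth.
- finish_job(): hands the job in, once; it reports no verdict.
The state is a dict: "t": time; "qpos": joint angles; "dq": joint speeds; "tau": joint torques, N m; "tool_pos": TCP position; "ee_rot": TCP orientation; "wrist_force": force on the tool from outside, world axes, zero at the start; "moment": the same for the moment, N m; "gripper_width": opening from 0.0 (shut) to 1.0 (fully open).
Only numpy, scipy, OpenCV 4.12 (cv2) and the standard library are available. Lean on these libraries where they do the work, as an engineer would, in place of code of your own. Each camera call takes 0.05 s, during which the arm holds its last target. There are 200 camera calls.

## Task

Unlock the padlock on the grey sample box: turn its dial, click by click, until the white pointer clicks in at the index stud, and then pull the shackle all the way out of the hasp's eye. Then lift the opened lock straight off the lid and finish while still holding it up in the gripper, level and still, at least a hand's width (10 cm) above the lid, with the shackle still pulled out. Leave the other things where they are.

Things in the scene. Friction and masses are not known exactly. Their poses are not given: they have to be found in the camera images.
- lockbox: Grey steel sample box, 186 x 256 x 70 mm (x, y, z), fixed to the bench; origin at the centre of its underside, z up, long side along its y. On its lid lies a bare hasp plate 3 mm thick, 64 x 96 mm, with 6 mm high locating lips round the padlock's foot (1.5 mm of play): the padlock cannot turn or slide there, but lifts straight off.
- hasp_eye (a point): Centre of the hole of the steel eye that stands on the hasp plate at the padlock's +y end (24 mm wide in x, 6 mm thick in y, 32 mm high over the plate). The shackle's short leg passes through it, so the lock cannot be lifted off until the shackle is pulled out.
- padlock: Dark steel padlock (0.27 to 0.55 kg in all) lying on the hasp plate, dial up: a block 44 x 50 x 34 mm (x, y, z); origin at the centre of its underside, z up to the dial, y towards the shackle; starts at box x 0, y -45, z 73 mm, axes as the box's. Its sides from 6 to 34 mm above its underside are free to grip, 44 mm across its x.
- dial (a joint): Angle of the padlock's black dial, rad; 0: the white pointer at one end of its bar points along padlock +y to the white index stud, and the lock is open; grows counter-clockwise from above, range -0.5 to 2. Starts 1 to 3 clicks above 0: turn it clockwise. A notch every 0.52 rad (about 0.06 N m to leave it); let go, it springs into the nearest. The shackle is free only within about 0.15 of 0.
- dial_grip (a point): On the dial's axis at the height to grip it, 49 mm above the padlock's underside. The bar is 10 mm thick, 30 mm long and stands from 41 to 58 mm above the padlock's underside, on a round foot of 34 mm diameter; at dial = 0 it lies along the padlock's y, and it turns with the dial.
- shackle (a joint): How far the steel shackle is pulled out along the padlock's +y, in m: 0 shut, 0.028 fully out (a stop). It slides level with about 2 N of friction, stays where it is left, and is blocked (after about 2 mm) unless the dial is at 0. From 0.022 on, its short leg (the one on the padlock's -x side) is clear of the eye.
- shackle_grip (a point): Middle of the U-shaped shackle, between its straight legs, where both can be gripped together from outside: 68 mm from the padlock's centre along its +y when shut (moves with the shackle), 18 mm above its underside. Legs: 8 mm round bars along y, 36 mm over both in x; the bow ends 28 mm beyond this point. Free below, down to the plate or lid.
- pen_blue: Short blue pen, 10 x 85 x 12 mm, lying loose on the box lid along its far (+x) edge; origin at the centre of its underside, its length along its y. A bystander.
- petri_dish: Flat round tan dish, 91 mm across, 17 mm high, loose on the bench to the right of the box; origin at the centre of its underside. A bystander.
- tape_dispenser: Beige tape dispenser, 61 x 136 x 80 mm, loose on the bench to the right; origin at the centre of its underside. A bystander.
- cap_0: Blue screw cap, 34 mm across, 14 mm high, loose on the bench to the right; origin at the centre of its underside. A bystander.

How it is judged:
By the outcome, as a careful person would: the job done as asked, in the order asked, and still so for the second after the job is handed in, while the arm keeps its last pose, push and grip.
It also fails if it takes over 58 s, if anything falls off the work surface, if the arm or the gripper's body presses on something with over 40 N, if the wrist force passes 120 N, or if a joint passes its speed limit or range.

## Working session

There is one attempt and no reset: what is moved stays moved. The work goes in short steps, Python scripts to look and compute and a tool call to move; the robot and the scene stay as the last step left them, time stands still between calls to the robot, and variables do not carry over. Pictures are saved under pics/ and viewed, about 8 in all and at most 12, crops included, and the job is handed in when it is done.

Besides the shell and the picture viewer there is one more tool, called after "Call:" as name([rows], argument=value, ...), one row to a line, values as JSON. servo_tool: Moves the arm, as the interface text tells. Its arguments: {"type":"object","properties":{"targets":{"type":"array","items":{"type":"object","properties":{"dx":{"type":"number"},"dy":{"type":"number"},"dz":{"type":"number"},"wx":{"type":"number"},"wy":{"type":"number"},"wz":{"type":"number"}}}},"hand":{"type":"number"},"squeeze":{"type":"number"}},"required":["targets"]}

```bash
mkdir -p pics; ls
python3 - <<'E'
from station import *
import cv2
s=sense();print(s)
for n in("side","top"):
    d=snapshot(n);cv2.imwrite(f"pics/{n}0.png",d["img"][:,:,::-1]);print({k:v for k,v in d.items() if k!="img"})
E
```

```text
pics
{'t': 0.0, 'qpos': array([-7.28854551e+01,  5.04162351e+00,  7.86270754e+01,  1.51474348e-04,
        9.64616257e+01, -5.90853918e+00]), 'dq': array([-0.04924907, -0.01270783, -0.01750316,  0.01292401,  0.01338992,
       -0.06140269]), 'tau': array([ 9.95920027e-05, -3.51859188e+01, -3.13273215e+01, -2.21190130e-04,
        1.07180828e-02, -8.66654204e-06]), 'tool_pos': array([ 0.21499078, -0.50587358,  0.3026943 ]), 'ee_rot': array([[ 9.20347319e-01,  3.91101479e-01, -6.66862537e-04],
       [ 3.91101976e-01, -9.20344781e-01,  2.17464073e-03],
       [ 2.36761749e-04, -2.26223602e-03, -9.99997413e-01]]), 'wrist_force': array([0.15962366, 0.41020147, 0.14575346]), 'moment': array([0.01543648, 0.01540709, 0.02777273]), 'gripper_width': 0.9990575212456413}
{'fovy': 57.3838749658832, 'cx': 312.49254253906963, 'cy': 236.73942798177916, 'dist': array([-0.04810559,  0.        ,  0.        ,  0.        ,  0.        ]), 'xyz': array([0.54583558, 0.58083421, 0.54209187]), 'orientation': array([[-0.99987782,  0.01475545,  0.00515959],
       [-0.00248865, -0.47613136,  0.87937065],
       [ 0.01543215,  0.87925036,  0.47610991]])}
{'fovy': 48.193016964512935, 'cx': 322.9269021949505, 'cy': 246.48331860389894, 'dist': array([0.05539145, 0.        , 0.        , 0.        , 0.        ]), 'xyz': array([ 0.32052611, -0.21206219,  1.3682988 ]), 'orientation': array([[-0.0295542 ,  0.98756917, -0.15438162],
       [-0.99950781, -0.03082357, -0.00583459],
       [-0.01052065,  0.1541332 ,  0.98799406]])}
```

View pics/side0.png

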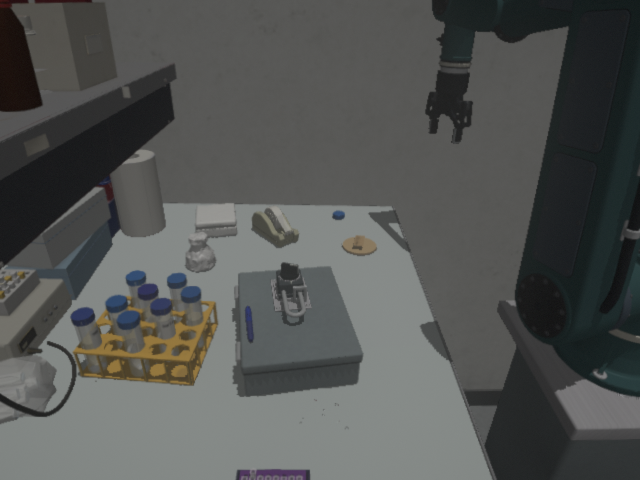

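View pics/top0.png

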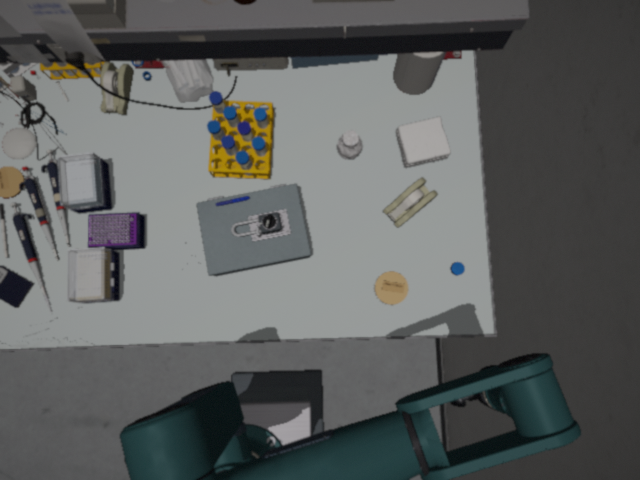

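The side view shows the box at about (295,325), with the lock near (290,290). The top view shows the box at (255,228), with the dial at (269,222) and the bow at (236,230). I'll enlarge both.

Run:
```python
import cv2
t=cv2.imread("pics/top0.png")[180:280,192:318];cv2.imwrite("pics/topc.png",cv2.resize(t,None,fx=6,fy=6,interpolation=cv2.INTER_CUBIC))
t=cv2.imread("pics/side0.png")[255:335,255:335];t=cv2.convertScaleAbs(t,alpha=1.3,beta=10);cv2.imwrite("pics/sidec.png",cv2.resize(t,None,fx=7,fy=7,interpolation=cv2.INTER_CUBIC))
```

```text
(no output)
```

View pics/topc.png

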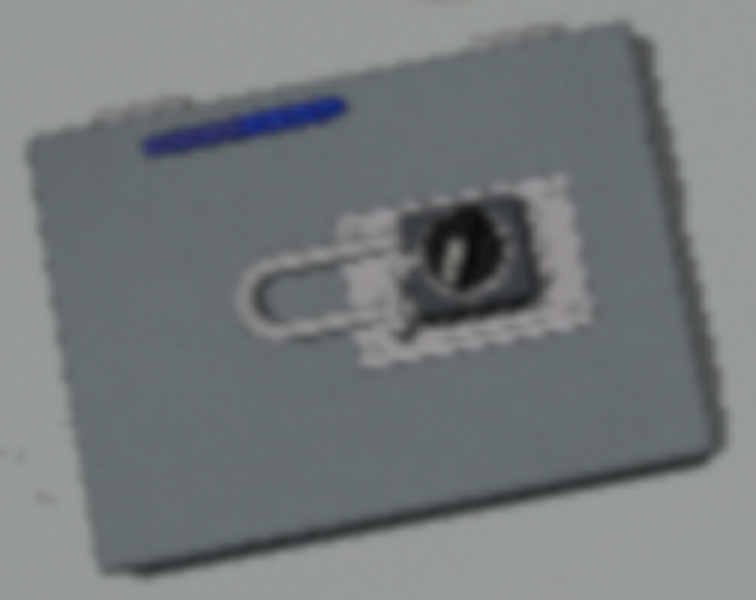

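View pics/sidec.png

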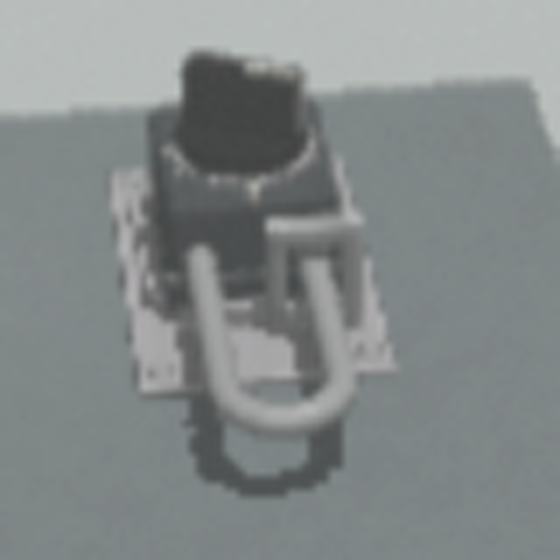

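The top crop shows the lid corners at (30,140), (630,22), (720,455) and (100,572), the bow end at (240,300), and the dial bar with its white pointer towards (450,280), i.e. well above 0. The side crop shows the bow end at (285,430), with the eye on the −x leg. Next I'll fit the box pose.

```bash
cat > h.py <<'E'
from station import *
import numpy as np, cv2
from scipy.optimize import least_squares
def proj(d,P):
    f=240/np.tan(np.radians(d["fovy"]/2));K=np.array([[f,0,d["cx"]],[0,f,d["cy"]],[0,0,1]])
    R=np.diag([1,-1,-1])@np.array(d["orientation"]).T
    return cv2.projectPoints(np.atleast_2d(P).astype(float),cv2.Rodrigues(R)[0],-R@d["xyz"],K,d["dist"])[0][:,0]
def unproj(d,uv,z):
    return least_squares(lambda q:(proj(d,[q[0],q[1],z])-uv).ravel(),[.45,-.05]).x
E
python3 - <<'E'
from h import *
T=snapshot("top");S=snapshot("side")
tc=lambda a:np.array(a)/6+[192,180]; sc=lambda a:np.array(a)/7+255
B=np.array([[93,128,70],[93,-128,70],[-93,-128,70],[-93,128,70],[0,51,91],[0,-45,131]])/1e3
tp=tc([[30,140],[630,22],[720,455],[100,572],[240,300],[467,238]])
Bs=np.array([[0,51,91],[0,-45,131]])/1e3; sp=sc([[285,430],[242,62]])
def W(q,P): c,s=np.cos(q[2]),np.sin(q[2]);return P@np.array([[c,s,0],[-s,c,0],[0,0,1]])+[q[0],q[1],0]
f=lambda q:np.r_[(proj(T,W(q,B))-tp).ravel(),(proj(S,W(q,Bs))-sp).ravel()]
r=least_squares(f,[.45,-.05,0.],loss='soft_l1');q=r.x
print(q[:2],np.degrees(q[2]));print(f(q).reshape(-1,2).round(2))
for n,p in dict(dial=[0,-.045,.122],shgrip=[0,.023,.091],lock=[0,-.045,.073],eye=[0,0,.09]).items():print(n,W(q,np.array([p])))
# side independent
print("bow side",unproj(S,sp[0],.091),"top",unproj(T,tp[4],.091),W(q,B[4:5]))
print("dialtop side",unproj(S,sp[1],.131),"top",unproj(T,tp[5],.131))
a,b=unproj(T,tc([462,240]),.131),unproj(T,tc([450,282]),.131);print("pointer",a,b)
d=b-a;print("dial deg",np.degrees(np.arctan2(-d[0],d[1])-q[2]))
s1,s2=unproj(S,sc([200,55]),.131),unproj(S,sc([290,70]),.131);d=s2-s1;print("side bar",s1,s2,np.degrees(np.arctan2(-d[0],d[1])-q[2]))
E
```

```text
[ 0.5739879  -0.03534674] 9.276557910537248
[[-0.68 -1.5 ]
 [ 0.87 -1.02]
 [-0.17 -0.69]
 [-0.43 -0.14]
 [-0.26  0.65]
 [-0.85  0.17]
 [ 1.11 -1.68]
 [ 0.28 -0.92]]
dial [[ 0.5812419  -0.07975822  0.122     ]]
shgrip [[ 0.5702803  -0.01264754  0.091     ]]
lock [[ 0.5812419  -0.07975822  0.073     ]]
eye [[ 0.5739879  -0.03534674  0.09      ]]
bow side [0.56742504 0.01932888] top [0.56735711 0.01434673] [[0.5657667  0.01498627 0.091     ]]
dialtop side [ 0.5815881  -0.07667812] top [ 0.5815958  -0.08176776]
pointer [ 0.58085715 -0.07979616] [ 0.56424228 -0.07485873]
dial deg 64.17309367227674
side bar [ 0.59236297 -0.07971742] [ 0.56936482 -0.07322797] 64.96581712413344
```

Call:
servo_tool([
  {"dx": 50,"dy": -25,"wz": -10},
  {"dx": 100,"dy": -50,"wz": -20},
  {"dx": 150,"dy": -75,"wz": -30},
  {"dx": 200,"dy": -100,"wz": -40},
  {"dx": 250,"dy": -125,"wz": -50},
  {"dx": 300,"dy": -150,"wz": -60},
  {"dx": 350,"dy": -175,"wz": -70},
  {"dx": 400,"dy": -199,"wz": -80},
  {"dx": 450,"dy": -224,"wz": -90},
  {"dx": 504,"dy": -249,"wz": -100},
  {"dx": 504,"dy": -249,"wz": -110},
  {"dx": 504,"dy": -249,"wz": -120},
], hand=0, squeeze=30)

```text
invalid input at $.targets[0]: expected keys dx, dy, dz, wx, wy, wz
```

Call:
servo_tool([
  {"wz": -10},
  {"wz": -16.3},
  {"wz": -16.3},
  {"wz": -16.3},
], hand=0.6)

```text
invalid input at $.targets[0]: expected keys dx, dy, dz, wx, wy, wz
```

```bash
cat >> h.py <<'E'
def to(p,yaw,s=None):
    "shift (mm) and turn (deg) in tool axes to bring TCP to p, pointing down, jaw axis at yaw"
    from scipy.spatial.transform import Rotation as Ro
    s=s or sense();R=np.array(s["ee_rot"]);a=np.radians(yaw)
    y=np.array([np.cos(a),np.sin(a),0]);z=np.array([0,0,-1.]);G=np.c_[np.cross(y,z),y,z]
    print("shift",(R.T@(np.array(p)-s["tool_pos"])*1e3).round(1),"turn",Ro.from_matrix(R.T@G).as_rotvec(degrees=True).round(2))
def st():
    s=sense();print("t",round(s["t"],2),"p",s["tool_pos"].round(4),"yaw",np.degrees(np.arctan2(s["ee_rot"][1,1],s["ee_rot"][0,1])).round(1),"F",s["wrist_force"].round(1),"M",s["moment"].round(2),"w",round(s["gripper_width"],3),"q",s["qpos"].round(1))
    return s
E
python3 - <<'E'
from h import *
st();to([.5815,-.0795,.190],69.3)
T=snapshot("top");S=snapshot("side")
a=cv2.resize(T["img"][160:290,200:330],(520,520))[:,:,::-1]
b=cv2.resize(S["img"][190:340,215:345],(450,520))[:,:,::-1]
cv2.imwrite("pics/p5.png",cv2.resize(np.hstack([b]),None,fx=1.15,fy=1.15))
E
```

```text
t 0.2 p [ 0.215  -0.506   0.3032] yaw -67.0 F [ 0.  -0.9 -0.3] M [-0.    0.01  0.02] w 1.001 q [-72.9   5.   78.6   0.   96.5  -5.9]
shift [ 504.1 -249.1  113.6] turn [-3.0000e-02 -1.0000e-01 -1.3628e+02]
```

View pics/p5.png

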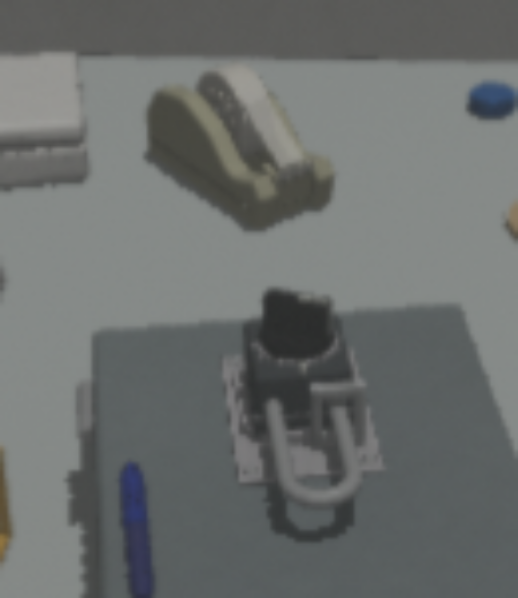

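The calls were refused because all six keys are needed, so nothing moved; the picture shows the lock at (300,390) and the scene unchanged. I'll repeat the move.

Call:
servo_tool([
  {"dx": 50,"dy": -25,"dz": 0,"wx": 0,"wy": 0,"wz": -10},
  {"dx": 100,"dy": -50,"dz": 0,"wx": 0,"wy": 0,"wz": -20},
  {"dx": 150,"dy": -75,"dz": 0,"wx": 0,"wy": 0,"wz": -30},
  {"dx": 200,"dy": -100,"dz": 0,"wx": 0,"wy": 0,"wz": -40},
  {"dx": 250,"dy": -125,"dz": 0,"wx": 0,"wy": 0,"wz": -50},
  {"dx": 300,"dy": -150,"dz": 0,"wx": 0,"wy": 0,"wz": -60},
  {"dx": 350,"dy": -175,"dz": 0,"wx": 0,"wy": 0,"wz": -70},
  {"dx": 400,"dy": -199,"dz": 0,"wx": 0,"wy": 0,"wz": -80},
  {"dx": 450,"dy": -224,"dz": 0,"wx": 0,"wy": 0,"wz": -90},
  {"dx": 504,"dy": -249,"dz": 10,"wx": 0,"wy": 0,"wz": -100},
  {"dx": 504,"dy": -249,"dz": 30,"wx": 0,"wy": 0,"wz": -110},
  {"dx": 504,"dy": -249,"dz": 40,"wx": 0,"wy": 0,"wz": -120},
], hand=0, squeeze=30)

```text
t: 1.8
tool_pos: [0.5817, -0.0788, 0.262]
ee_rot: [[-0.804, 0.595, -0.003], [0.595, 0.804, 0.0], [0.002, -0.001, -1.0]]
wrist_force: [0.0, 0.3, -0.1]
gripper_width: 0.997
```

Call:
servo_tool([
  {"dx": 0,"dy": 0,"dz": 0,"wx": 0,"wy": 0,"wz": -10},
  {"dx": 0,"dy": 0,"dz": 0,"wx": 0,"wy": 0,"wz": -16.3},
  {"dx": 0,"dy": 0,"dz": 0,"wx": 0,"wy": 0,"wz": -16.3},
  {"dx": 0,"dy": 0,"dz": 0,"wx": 0,"wy": 0,"wz": -16.3},
  {"dx": 0,"dy": 0,"dz": 0,"wx": 0,"wy": 0,"wz": -16.3},
], hand=0.6)

```text
t: 2.42
tool_pos: [0.5816, -0.08, 0.2639]
ee_rot: [[-0.935, 0.354, 0.0], [0.354, 0.935, -0.0], [-0.0, -0.0, -1.0]]
wrist_force: [0.5, -0.2, -0.6]
gripper_width: 0.399
```

Run:
```python
from h import *
st();to([.5815,-.0795,.190],69.3)
S=snapshot("side")
b=cv2.resize(S["img"][180:320,225:345],(514,600),interpolation=cv2.INTER_CUBIC)[:,:,::-1]
cv2.imwrite("pics/p6.png",b)
```

```text
t 2.42 p [ 0.5816 -0.08    0.2639] yaw 69.3 F [ 0.5 -0.2 -0.6] M [-0.01  0.05  0.04] w 0.399 q [-13.4  10.3  77.1  -0.   92.6 -82.6]
shift [ 0.2  0.4 73.9] turn [-0.    0.   -0.03]
```

View pics/p6.png

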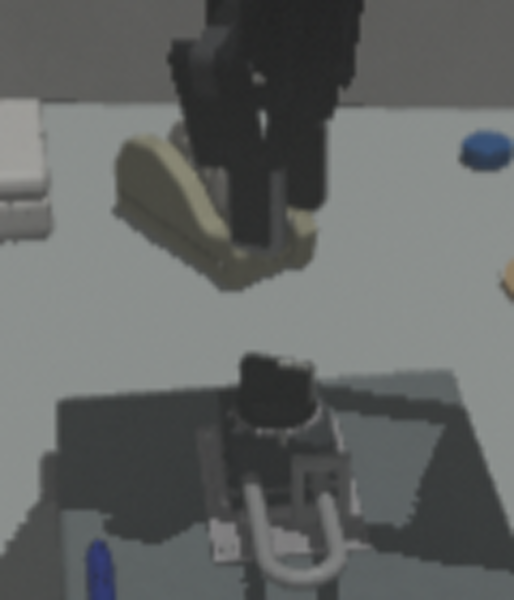

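The gripper is above the dial with its front fingertip bottom at about (250,248) in the crop, and the bar is at (278,385). I'll check the tip height against the given 73 mm.

Run:
```python
from h import *
S=snapshot("side")
for tip in(60,66,73,80):
  for l in (17,27):
    p=proj(S,[.5816+.354*l/1e3,-.08+.935*l/1e3,.2639-tip/1e3])[0];print(tip,l,((p-[225,180])*[514/120,600/140]).round())
```

```text
60 17 [258. 216.]
60 27 [247. 228.]
66 17 [258. 230.]
66 27 [247. 241.]
73 17 [258. 246.]
73 27 [248. 257.]
80 17 [258. 262.]
80 27 [248. 273.]
```

The tip sits about 71 mm ahead at this opening, which fits. Now I'll descend and close.

Call:
servo_tool([
  {"dx": 0,"dy": 0,"dz": 20,"wx": 0,"wy": 0,"wz": 0},
  {"dx": 0,"dy": 0,"dz": 45,"wx": 0,"wy": 0,"wz": 0},
  {"dx": 0,"dy": 0,"dz": 60,"wx": 0,"wy": 0,"wz": 0},
  {"dx": 0,"dy": 0,"dz": 68,"wx": 0,"wy": 0,"wz": 0},
  {"dx": 0,"dy": 0,"dz": 73,"wx": 0,"wy": 0,"wz": 0},
  {"dx": 0,"dy": 0,"dz": 73,"wx": 0,"wy": 0,"wz": 0},
])

```text
t: 3.28
tool_pos: [0.5817, -0.08, 0.1912]
ee_rot: [[-0.936, 0.353, 0.0], [0.353, 0.936, -0.0], [-0.001, -0.0, -1.0]]
wrist_force: [-0.3, -1.3, -0.3]
gripper_width: 0.403
```

Call:
servo_tool([
  {"dx": 0,"dy": 0,"dz": 0,"wx": 0,"wy": 0,"wz": 0},
  {"dx": 0,"dy": 0,"dz": 0,"wx": 0,"wy": 0,"wz": 0},
  {"dx": 0,"dy": 0,"dz": 0,"wx": 0,"wy": 0,"wz": 0},
  {"dx": 0,"dy": 0,"dz": 0,"wx": 0,"wy": 0,"wz": 0},
  {"dx": 0,"dy": 0,"dz": 0,"wx": 0,"wy": 0,"wz": 0},
  {"dx": 0,"dy": 0,"dz": 0,"wx": 0,"wy": 0,"wz": 0},
], hand=1, squeeze=30)

```text
t: 4.03
tool_pos: [0.5825, -0.0792, 0.1922]
ee_rot: [[-0.936, 0.353, 0.003], [0.353, 0.936, 0.001], [-0.003, 0.002, -1.0]]
wrist_force: [3.0, 3.7, 3.1]
gripper_width: 0.105
```

```bash
python3 -c "
from h import *
st()"
```

```text
t 4.03 p [ 0.5825 -0.0792  0.1922] yaw 69.4 F [3.  3.7 3.1] M [ 0.76 -0.5   0.05] w 0.105 q [-13.3  12.4  83.    0.1  84.5 -82.7]
```

Width 0.105 ≈ 9 mm, so the bar is gripped with only small forces. Now I'll turn clockwise (tool +wz) two clicks.

Call:
servo_tool([
  {"dx": 0,"dy": 1,"dz": 0,"wx": 0,"wy": 0,"wz": 8},
  {"dx": 0,"dy": 1,"dz": 0,"wx": 0,"wy": 0,"wz": 16},
  {"dx": 0,"dy": 1,"dz": 0,"wx": 0,"wy": 0,"wz": 24},
  {"dx": 0,"dy": 1,"dz": 0,"wx": 0,"wy": 0,"wz": 30},
  {"dx": 0,"dy": 1,"dz": 0,"wx": 0,"wy": 0,"wz": 30},
  {"dx": 0,"dy": 1,"dz": 0,"wx": 0,"wy": 0,"wz": 30},
])

```text
t: 4.78
tool_pos: [0.5826, -0.0787, 0.1921]
ee_rot: [[-0.635, 0.772, 0.003], [0.772, 0.635, 0.0], [-0.001, 0.002, -1.0]]
wrist_force: [2.4, 5.1, 5.6]
gripper_width: 0.104
```

Call:
servo_tool([
  {"dx": 0,"dy": 0,"dz": 0,"wx": 0,"wy": 0,"wz": 8},
  {"dx": 0,"dy": 0,"dz": 0,"wx": 0,"wy": 0,"wz": 16},
  {"dx": 0,"dy": 0,"dz": 0,"wx": 0,"wy": 0,"wz": 24},
  {"dx": 0,"dy": 0,"dz": 0,"wx": 0,"wy": 0,"wz": 30},
  {"dx": 0,"dy": 0,"dz": 0,"wx": 0,"wy": 0,"wz": 30},
  {"dx": 0,"dy": 0,"dz": 0,"wx": 0,"wy": 0,"wz": 30},
])

```text
t: 5.52
tool_pos: [0.5824, -0.0787, 0.192]
ee_rot: [[-0.164, 0.986, 0.002], [0.986, 0.164, 0.0], [-0.0, 0.002, -1.0]]
wrist_force: [3.4, 3.5, 5.8]
gripper_width: 0.109
```

```bash
python3 -c "
from h import *
st()"
```

```text
t 5.53 p [ 0.5824 -0.0787  0.192 ] yaw 9.4 F [3.4 3.5 5.8] M [ 0.79 -0.31 -0.03] w 0.109 q [-13.2  12.4  83.    0.   84.5 -22.7]
```

Call:
servo_tool([
  {"dx": 0,"dy": 0,"dz": 0,"wx": 0,"wy": 0,"wz": 0},
  {"dx": 0,"dy": 0,"dz": 0,"wx": 0,"wy": 0,"wz": 0},
  {"dx": 0,"dy": 0,"dz": 0,"wx": 0,"wy": 0,"wz": 0},
  {"dx": 0,"dy": 0,"dz": -20,"wx": 0,"wy": 0,"wz": 0},
  {"dx": 0,"dy": 0,"dz": -40,"wx": 0,"wy": 0,"wz": 0},
  {"dx": 25,"dy": 0,"dz": -60,"wx": 0,"wy": 0,"wz": 0},
  {"dx": 55,"dy": 0,"dz": -60,"wx": 0,"wy": 0,"wz": 0},
  {"dx": 69,"dy": 0,"dz": -60,"wx": 0,"wy": 0,"wz": 0},
  {"dx": 69,"dy": 0,"dz": -60,"wx": 0,"wy": 0,"wz": 0},
  {"dx": 69,"dy": 0,"dz": -60,"wx": 0,"wy": 0,"wz": 0},
], hand=0.4)

```text
t: 6.78
tool_pos: [0.5707, -0.0117, 0.2503]
ee_rot: [[-0.161, 0.987, -0.001], [0.987, 0.161, -0.001], [-0.001, -0.001, -1.0]]
wrist_force: [-0.0, -0.6, -0.1]
gripper_width: 0.601
```

Run:
```python
from h import *
st();T=snapshot("top");S=snapshot("side")
e=unproj(S,np.array([310,228])/7+255,.105);a=np.radians(9.3);d=e-[.5815,-.079];print("eye from lock centre x,y",d@[np.cos(a),np.sin(a)],d@[-np.sin(a),np.cos(a)])
a=cv2.resize(T["img"][190:260,220:310],(780,600),interpolation=cv2.INTER_CUBIC)[:,:,::-1]
b=cv2.resize(S["img"][195:335,235:345],(472,600),interpolation=cv2.INTER_CUBIC)[:,:,::-1]
cv2.imwrite("pics/p7.png",np.hstack([cv2.resize(a,(400,600)) if 0 else a[:, 200:500],b]))
```

```text
t 6.78 p [ 0.5707 -0.0117  0.2503] yaw 9.3 F [-0.  -0.6 -0.1] M [ 0.01  0.04 -0.02] w 0.601 q [ -6.8   8.6  80.6  -0.1  90.8 -16.1]
eye from lock centre x,y -0.011828249391810342 0.039708265234138805
```

View pics/p7.png

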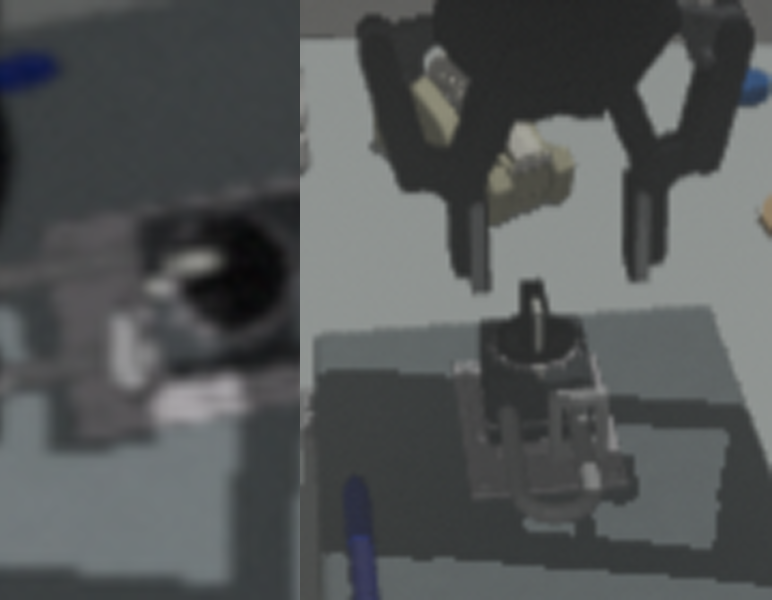

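The pointer at (200,262) is aimed at the index stud at (158,287), so the dial is at 0, and the fingers straddle the shackle line. Next I'll descend and grip the shackle.

Call:
servo_tool([
  {"dx": 0,"dy": 0,"dz": 25,"wx": 0,"wy": 0,"wz": 0},
  {"dx": 0,"dy": 0,"dz": 50,"wx": 0,"wy": 0,"wz": 0},
  {"dx": 0,"dy": 0,"dz": 72,"wx": 0,"wy": 0,"wz": 0},
  {"dx": 0,"dy": 0,"dz": 88,"wx": 0,"wy": 0,"wz": 0},
  {"dx": 0,"dy": 0,"dz": 98,"wx": 0,"wy": 0,"wz": 0},
  {"dx": 0,"dy": 0,"dz": 98,"wx": 0,"wy": 0,"wz": 0},
])

```text
t: 7.62
tool_pos: [0.5705, -0.0111, 0.1523]
ee_rot: [[-0.162, 0.987, -0.001], [0.987, 0.162, 0.0], [0.0, -0.001, -1.0]]
wrist_force: [0.2, 0.0, -0.7]
gripper_width: 0.6
```

Call:
servo_tool([
  {"dx": 0,"dy": 0,"dz": 0,"wx": 0,"wy": 0,"wz": 0},
  {"dx": 0,"dy": 0,"dz": 0,"wx": 0,"wy": 0,"wz": 0},
  {"dx": 0,"dy": 0,"dz": 0,"wx": 0,"wy": 0,"wz": 0},
  {"dx": 0,"dy": 0,"dz": 0,"wx": 0,"wy": 0,"wz": 0},
  {"dx": 0,"dy": 0,"dz": 0,"wx": 0,"wy": 0,"wz": 0},
  {"dx": 0,"dy": 0,"dz": 0,"wx": 0,"wy": 0,"wz": 0},
], hand=1, squeeze=30)

```text
t: 8.38
tool_pos: [0.5714, -0.0108, 0.1536]
ee_rot: [[-0.162, 0.987, 0.002], [0.987, 0.162, -0.0], [-0.0, 0.002, -1.0]]
wrist_force: [1.6, 0.8, 3.4]
gripper_width: 0.404
```

```bash
python3 -c "
from h import *
st()"
```

```text
t 8.38 p [ 0.5714 -0.0108  0.1536] yaw 9.3 F [1.6 0.8 3.4] M [ 0.08 -0.36  0.06] w 0.404 q [ -6.8  12.   88.    0.   79.9 -16.1]
```

The shackle is gripped (about 35 mm). Now I'll pull along tool +x.

Call:
servo_tool([
  {"dx": 4,"dy": 0,"dz": 0,"wx": 0,"wy": 0,"wz": 0},
  {"dx": 9,"dy": 0,"dz": 0,"wx": 0,"wy": 0,"wz": 0},
  {"dx": 14,"dy": 0,"dz": 0,"wx": 0,"wy": 0,"wz": 0},
  {"dx": 19,"dy": 0,"dz": 0,"wx": 0,"wy": 0,"wz": 0},
  {"dx": 24,"dy": 0,"dz": 0,"wx": 0,"wy": 0,"wz": 0},
  {"dx": 28,"dy": 0,"dz": 0,"wx": 0,"wy": 0,"wz": 0},
  {"dx": 29.5,"dy": 0,"dz": 0,"wx": 0,"wy": 0,"wz": 0},
  {"dx": 29.5,"dy": 0,"dz": 0,"wx": 0,"wy": 0,"wz": 0},
  {"dx": 29.5,"dy": 0,"dz": 0,"wx": 0,"wy": 0,"wz": 0},
])

```text
t: 9.5
tool_pos: [0.5655, 0.0181, 0.1527]
ee_rot: [[-0.162, 0.987, -0.001], [0.987, 0.162, -0.0], [0.0, -0.001, -1.0]]
wrist_force: [2.0, -2.3, 2.2]
gripper_width: 0.407
```

```bash
python3 -c "
from h import *
st()"
```

```text
t 9.5 p [0.5655 0.0181 0.1527] yaw 9.3 F [ 2.  -2.3  2.2] M [-0.48 -0.43  0.16] w 0.407 q [ -3.9  11.5  88.7  -0.   79.9 -13.2]
```

Call:
servo_tool([
  {"dx": 0,"dy": 0,"dz": 0,"wx": 0,"wy": 0,"wz": 0},
  {"dx": 0,"dy": 0,"dz": 0,"wx": 0,"wy": 0,"wz": 0},
  {"dx": 0,"dy": 0,"dz": 0,"wx": 0,"wy": 0,"wz": 0},
  {"dx": 0,"dy": 0,"dz": -25,"wx": 0,"wy": 0,"wz": 0},
  {"dx": 0,"dy": 0,"dz": -55,"wx": 0,"wy": 0,"wz": 0},
  {"dx": 0,"dy": 0,"dz": -85,"wx": 0,"wy": 0,"wz": 0},
  {"dx": -30,"dy": 0,"dz": -90,"wx": 0,"wy": 0,"wz": 0},
  {"dx": -65,"dy": 1,"dz": -90,"wx": 0,"wy": 0,"wz": 0},
  {"dx": -93,"dy": 1,"dz": -90,"wx": 0,"wy": 0,"wz": 0},
  {"dx": -93,"dy": 1,"dz": -90,"wx": 0,"wy": 0,"wz": 0},
  {"dx": -93,"dy": 1,"dz": -90,"wx": 0,"wy": 0,"wz": 0},
], hand=0.2)

```text
t: 10.88
tool_pos: [0.5818, -0.0728, 0.2426]
ee_rot: [[-0.162, 0.987, -0.001], [0.987, 0.162, 0.001], [0.001, -0.001, -1.0]]
wrist_force: [-0.1, 0.4, -0.7]
gripper_width: 0.802
```

Run:
```python
from h import *
st();S=snapshot("side")
cv2.imwrite("pics/p8.png",cv2.resize(S["img"][195:335,235:345],(472,600),interpolation=cv2.INTER_CUBIC)[:,:,::-1])
a=np.radians(9.3)
for y in(.096,.118,.124):
  P=[.582-np.sin(a)*y,-.0788+np.cos(a)*y,.091]; print(y,((proj(S,P)[0]-[235,195])*[472/110,600/140]).round())
```

```text
t 10.88 p [ 0.5818 -0.0728  0.2426] yaw 9.3 F [-0.1  0.4 -0.7] M [ 0.01  0.01 -0.  ] w 0.802 q [-12.7  10.7  79.1   0.   90.3 -22. ]
0.096 [263. 515.]
0.118 [271. 552.]
0.124 [273. 563.]
```

View pics/p8.png

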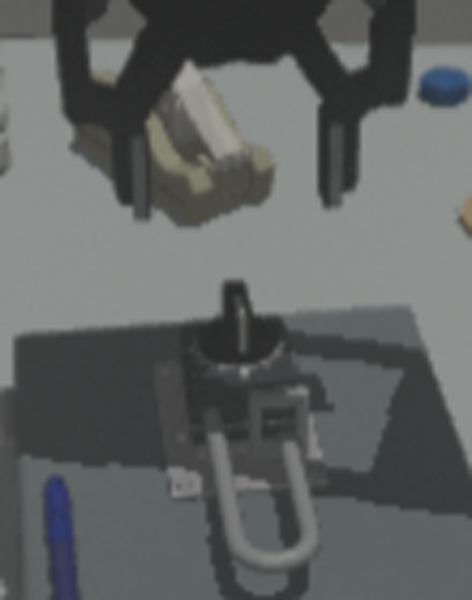

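The bow end is now at about (272,568), against (258,520) when shut and 563 predicted at 28 mm, so the shackle is fully out and the leg is clear of the eye. Next I'll descend and grip the body.

Call:
servo_tool([
  {"dx": 0,"dy": 0,"dz": 25,"wx": 0,"wy": 0,"wz": 0},
  {"dx": 0,"dy": 0,"dz": 50,"wx": 0,"wy": 0,"wz": 0},
  {"dx": 0,"dy": 0,"dz": 70,"wx": 0,"wy": 0,"wz": 0},
  {"dx": 0,"dy": 0,"dz": 82,"wx": 0,"wy": 0,"wz": 0},
  {"dx": 0,"dy": 0,"dz": 89,"wx": 0,"wy": 0,"wz": 0},
  {"dx": 0,"dy": 0,"dz": 89,"wx": 0,"wy": 0,"wz": 0},
])

```text
t: 11.68
tool_pos: [0.582, -0.0731, 0.1539]
ee_rot: [[-0.162, 0.987, -0.0], [0.987, 0.162, 0.0], [0.0, -0.0, -1.0]]
wrist_force: [-0.5, -0.1, 0.2]
gripper_width: 0.798
```

Call:
servo_tool([
  {"dx": 0,"dy": 0,"dz": 0,"wx": 0,"wy": 0,"wz": 0},
  {"dx": 0,"dy": 0,"dz": 0,"wx": 0,"wy": 0,"wz": 0},
  {"dx": 0,"dy": 0,"dz": 0,"wx": 0,"wy": 0,"wz": 0},
  {"dx": 0,"dy": 0,"dz": 0,"wx": 0,"wy": 0,"wz": 0},
  {"dx": 0,"dy": 0,"dz": 0,"wx": 0,"wy": 0,"wz": 0},
  {"dx": 0,"dy": 0,"dz": 0,"wx": 0,"wy": 0,"wz": 0},
], hand=1, squeeze=70)

```text
t: 12.42
tool_pos: [0.5824, -0.0736, 0.1553]
ee_rot: [[-0.162, 0.987, 0.002], [0.987, 0.162, -0.001], [-0.001, 0.002, -1.0]]
wrist_force: [-1.0, 0.1, 5.2]
gripper_width: 0.5
```

```bash
python3 -c "
from h import *
st()"
```

```text
t 12.43 p [ 0.5824 -0.0736  0.1553] yaw 9.3 F [-1.   0.1  5.2] M [-0.01  0.43 -0.  ] w 0.5 q [-12.7  13.8  85.6  -0.   80.5 -22. ]
```

Call:
servo_tool([
  {"dx": 0,"dy": 0,"dz": -4,"wx": 0,"wy": 0,"wz": 0},
  {"dx": 0,"dy": 0,"dz": -10,"wx": 0,"wy": 0,"wz": 0},
  {"dx": 0,"dy": 0,"dz": -18,"wx": 0,"wy": 0,"wz": 0},
  {"dx": 0,"dy": 0,"dz": -30,"wx": 0,"wy": 0,"wz": 0},
  {"dx": 0,"dy": 0,"dz": -45,"wx": 0,"wy": 0,"wz": 0},
  {"dx": 0,"dy": 0,"dz": -62,"wx": 0,"wy": 0,"wz": 0},
  {"dx": 0,"dy": 0,"dz": -80,"wx": 0,"wy": 0,"wz": 0},
  {"dx": 0,"dy": 0,"dz": -98,"wx": 0,"wy": 0,"wz": 0},
  {"dx": 0,"dy": 0,"dz": -115,"wx": 0,"wy": 0,"wz": 0},
  {"dx": 0,"dy": 0,"dz": -128,"wx": 0,"wy": 0,"wz": 0},
  {"dx": 0,"dy": 0,"dz": -136,"wx": 0,"wy": 0,"wz": 0},
  {"dx": 0,"dy": 0,"dz": -140,"wx": 0,"wy": 0,"wz": 0},
])

```text
t: 13.92
tool_pos: [0.582, -0.0734, 0.2942]
ee_rot: [[-0.162, 0.987, -0.0], [0.987, 0.162, -0.0], [-0.0, -0.0, -1.0]]
wrist_force: [0.1, -0.6, -5.0]
gripper_width: 0.499
```

Call:
servo_tool([
  {"dx": 0,"dy": 0,"dz": 0,"wx": 0,"wy": 0,"wz": 0},
  {"dx": 0,"dy": 0,"dz": 0,"wx": 0,"wy": 0,"wz": 0},
  {"dx": 0,"dy": 0,"dz": 0,"wx": 0,"wy": 0,"wz": 0},
  {"dx": 0,"dy": 0,"dz": 0,"wx": 0,"wy": 0,"wz": 0},
  {"dx": 0,"dy": 0,"dz": 0,"wx": 0,"wy": 0,"wz": 0},
  {"dx": 0,"dy": 0,"dz": 0,"wx": 0,"wy": 0,"wz": 0},
])

```text
t: 14.68
tool_pos: [0.582, -0.0734, 0.2939]
ee_rot: [[-0.162, 0.987, 0.0], [0.987, 0.162, -0.0], [-0.0, 0.0, -1.0]]
wrist_force: [0.1, 0.3, -5.0]
gripper_width: 0.501
```

Run:
```python
from h import *
st();S=snapshot("side")
cv2.imwrite("pics/p9.png",cv2.resize(S["img"][145:345,210:370],(480,600),interpolation=cv2.INTER_CUBIC)[:,:,::-1])
```

```text
t 14.68 p [ 0.582  -0.0734  0.2939] yaw 9.3 F [ 0.1  0.3 -5. ] M [-0.03  0.04  0.04] w 0.501 q [-12.7   9.8  74.3  -0.   95.9 -22. ]
```

View pics/p9.png

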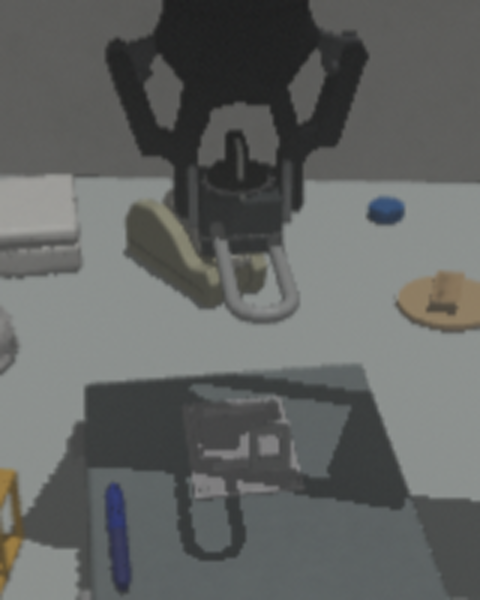

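The lock hangs level at (240,210) with its bow out at (262,315). The hasp plate below is bare, and the pen, dish, cap and dispenser are where they were. The measured load is 5 N and steady, so I'm handing in.

```bash
python3 -c "
from station import *
print(finish_job())"
```

```text
the job is handed in; nothing more can be done
None
```

The padlock is open, off the lid and held in the gripper, and I handed the job in at about 15 s of the 58 s limit; no verdict was reported.

- **Unlocking:** I turned the dial two clicks clockwise. The pictures showed the pointer at the index stud.
- **Shackle:** I pulled it about 28 mm. The bow end was within a few pixels of where full travel should put it, and the short leg was clear of the eye.
- **Lift:** I gripped the body with 70 N and raised it 14 cm straight off the plate, so its underside is about 14 cm above the lid.
- **Last checks:** The load is a steady 5 N, which is within the lock's stated weight. The tool is exactly vertical, the grip width is unchanged, and the shackle is still out. The pen, dish, cap and dispenser looked undisturbed.
- **Failed or disagreed:** My first two move calls were refused for missing keys and nothing moved. The two cameras differed by about 5 mm in y on the lock's position; I used a joint fit, and the contact forces stayed below about 8 N.

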